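# Load the argon welding chamber and shut its sliding hatch on the seal

## Robot

A 6-joint arm with a two-finger parallel gripper is mounted at the origin on the work surface. World frame = base frame: x ahead of the robot, y to its left, z up, the work surface at z = 0. Lengths are in m, angles in degrees, forces in N, time in s.
With the tool pointing down it reaches from about 0.4 to 0.825 m from the base axis. Payload 7 kg.
Tool frame: the origin (TCP) lies on the mounting face of the last link; the fingertips stand 178 mm ahead of it and the grasp point (between the pads) lies 159 mm ahead of it (ctrl.tip_extent is the distance from the TCP to the fingertips, in m); z points along the fingers, y is the direction in which the jaws open and shut (so a half turn about z gives the same grasp; the last joint's range is limited). The gripper opens to 88 mm and grips with 3 to 60 N. Pads are 19 mm wide; open, the fingers measure 130 mm over their backs; the gripper's body (78 mm by 193 mm) begins 47 mm behind the grasp point.
Start: joints at [-55.457, 20.546, 0.682, 0, -70.136, -16.507], TCP at [0.209, -0.642, 0.405] pointing down, gripper open.
Joint ranges: [-176.03, 176.03], [-82.01, 121.73], [-58.28, 71.71], [-173.87, 95.51], [-174.79, -0.11], [-173.66, 173.66]. Speed limits (degrees/s): [136.94, 136.94, 172.46, 180, 180, 180].

## Interface

Orientations are given as [roll, pitch, yaw] about the fixed x, y, z axes, in that order (R = Rz(yaw) Ry(pitch) Rx(roll)).
In Python, from plant import ctrl gives the robot as it stands. The module is installed in compiled form; this text tells all that it offers.
- The arm moves only by the tool carry_out, never from a script. Its argument "moves" is text: rows parted by semicolons, each of 7 numbers parted by spaces: the finger opening in m, from 0 to 0.0876, then the shift along the tool's x, y, z in m, then the turn, a rotation vector about the tool's x, y, z in rad. A call has 1 to 20 rows; each row is the pose to reach, as a shift and turn from the pose commanded when the call began, along the tool's axes at that moment; what a row does not reach only later rows make up. A row lasts 1/10 s, in which the tool goes at most 50 mm and 8.59 degrees, less where a joint would pass 70% of its speed; a pose out of reach is approached as far as the arm can. A call with a gripper value outside its range is refused whole. The fingers move at their own pace and stop on an object; the grip force is fixed at half the most. Time passes only in rows, so rows that repeat a pose let the fingers close. It gives the time, the measured TCP pose, the force and the opening at its end, in the units of the state.
- ctrl.get_obs(): the state, without advancing time (a new reading comes with each control period).
- ctrl.snapshot(name): name is "scene" or "top" or "wrist"; returns a dict with "image" (400x640x3 uint8, red, green, blue), "K" (3x3 intrinsics, pixels), "R" (3x3) and "t" (3): a world point X has camera coordinates R X + t. Camera axes: x right, y down, z forward; pixel columns grow to the right and rows downward; lengths in m; the calibration is good to about 2 mm. A picture is of the moment at which its call begins. There is no depth.
- ctrl.close_job(): hands the job in, once; it reports no verdict.
Trained networks look in a picture, given as the dict that the camera call returned (one of the last four; its "shot" number tells which), for a name from the list of things; names that differ only in an ending like _2 or _b are one class to them, and where a whole thing is asked for, a point or a joint stands for the part that bears it (a point fixed in the world has none). Each returns a list of dicts, best first, with "confidence" (0 to 1); they miss things now and then, are a little off and sometimes report something else, mostly with a low value. They report only what shows in the picture. A call takes as long as a camera call. They do not tell look-alikes from the thing itself.
- ctrl.recognise(picture, label): "extent" ([left, top, right, bottom] in pixels, round what is visible of it).
- ctrl.trace(picture, label): "region" (400x640 bool, what is visible of it) and "extent" ([left, top, right, bottom] in pixels, round what is visible of it).
- ctrl.mark_of(picture, label): "at" ([row, column] in pixels: a listed point, or the origin of a listed thing).
The state is a dict: "clock": time; "joint_pos": joint angles; "qvel": joint speeds; "tau": joint torques, N m; "tool_pos": TCP position; "orientation": TCP orientation; "force": force on the tool from outside, world axes, zero at the start; "moment": the same for the moment, N m; "opening": finger opening in m.
Only numpy, scipy, OpenCV 4.12 (cv2) and the standard library are available. Lean on these libraries where they do the work, as an engineer would, in place of code of your own. Each camera call takes 0.05 s, during which the arm holds its last target.

## Task

Stand the ring post upright in the middle of the round work rest inside the welding chamber, then slide the chamber's hatch shut until it is fully home and stays pressed snugly against its rubber seal. Ease it home by feel: do not slam the hatch or crush the seal, do not drop the post, and leave the jar, the dish and the steel block where they are.

Things in the scene. Friction and masses are not known exactly. Their poses are not given: they have to be found in the camera images.
- chamber: Fixed argon welding chamber: cream steel box, blue skirt, 240 (x) x 410 (y) x 160 mm high. Origin: centre of its underside, z up; +y runs along the hatch track in the opening direction, -y is the closing direction. Its top has a 150 x 150 mm opening (x -75..75, y -150..0). Two aluminium rails 20 mm high run along y at x = -95 and +95 on the top
- seal_nominal (a point): Mean place of the black rubber seal's face: x 0, y -160, z 170 mm in the chamber. The seal strip (170 mm along x, looks to +y) sits on an aluminium bar across the track's -y end, clamped in slots by two black thumbscrews (top at z 186): its true face lies up to 10 mm either side of this point, not measured, find it by feel. Springy, about 8 N per mm; over 16 N crushes it
- work_rest (a point): Centre of the top face of the round steel work rest inside the chamber, under the opening: 100 mm diameter, 75 mm above the bench, 85 mm below the chamber's top, blue circle round its centre; at x 0, y -85, z 75 mm in the chamber. Axes as the chamber's
- hatch: Sliding hatch on the chamber's top, 176 x 176 x 10 mm, aluminium frame, green window. Origin: centre of its underside (163 mm above the bench), axes as the chamber's; its leading edge, which meets the seal, is 88 mm to -y. Moves only along the chamber's y, drags with 5 N (7.5 N at 0.1 m/s), stays where left, about 0.6 kg. Let go after a hard push, it yields until the seal presses on it with 5 N
- hatch_handle (a point): Middle of the black handle bar on the hatch: round bar 14 mm thick, 114 mm long along the chamber's x, its centre 213 mm above the bench and above the hatch's centre, on two 10 mm posts 100 mm apart; free below the bar for 33 mm. Push it from its +y side or grip it from above
- hatch_travel (a joint): Position of the hatch along its track (m), growing as it opens (chamber's +y). At 0 its leading edge is at the seal's mean place. Starts open at 0.145 to 0.165; the far end of the track is 0.165
- ring_post: Ring post, 72 mm tall, about 0.22 kg, loose on the bench: dark steel base disc 52 mm diameter, 12 mm high; ribbed aluminium grip 26 mm diameter from 12 to 52 mm height; then a thin steel mandrel with a gold ring. Origin: centre of its underside, z up along the post
- flux_jar: small amber jar with white cap, 46 mm in diameter, 55 mm high, loose on the bench; origin at the centre of its underside. Leave alone
- dish: shallow round steel dish with gold rings, 72 mm in diameter, 12 mm high, loose on the bench; origin at the centre of its underside. Leave alone
- bench_block: polished steel block 60 x 60 x 20 mm, loose on the bench; origin at the centre of its underside. Leave alone
There are look-alikes about, which are no part of the job. What is shaped like the ring_post but green is not meant.

How it is judged (in metres and radians):
On the way, in this order (a step that is already met when the one before it is completed fails the run):
1. the ring post stands upright and released on the middle of the work rest, the hatch still open (distance between ring_post and work_rest below 0.02 m and angle between ring_post's own z axis and vertical below 0.08 rad and contact force between the fingers and ring_post below 0.1 N and value of joint hatch_travel above 0.1 m), for 0.2 s.
2. the hatch is slid shut until it presses on the rubber seal with more than 3 N (contact force between hatch and chamber above 3 N), for 0.2 s.
At the end, for the whole second after the job is handed in: The hatch is home: released, it still presses on the rubber seal with more than 3 N (hatch_travel below 0.012); the ring post stands upright (within 4.5 degrees) on the work rest, within 20 mm of its centre (contact force between hatch and chamber above 3 N and value of joint hatch_travel below 0.012 m and distance between ring_post and work_rest below 0.02 m and angle between ring_post's own z axis and vertical below 0.08 rad); the robot touches nothing.
It fails at once if the hatch is slammed or forced: it presses on the seal with more than 16 N (contact force between hatch and chamber above 16 N).
It fails at once if the ring post is dropped (falls freely faster than 0.6 m/s) (linear speed of ring_post above 0.6 m/s and contact force between the fingers and ring_post below 0.1 N).
It fails at once if the jar is moved by more than 20 mm (distance of flux_jar from where it was at the start of the episode above 0.02 m).
It fails at once if the dish is moved by more than 20 mm (distance of dish from where it was at the start of the episode above 0.02 m).
It fails at once if the steel block is moved by more than 20 mm (distance of bench_block from where it was at the start of the episode above 0.02 m).
It also fails if it takes over 61 s, if anything falls off the work surface, if the arm or the gripper's body presses on something with over 40 N, if the wrist force passes 120 N, or if a joint passes its speed limit or range.

## Working session

There is one attempt and no reset: what is moved stays moved. The work goes in short steps, Python scripts to look and compute and a tool call to move; the robot and the scene stay as the last step left them, time stands still between calls to the robot, and variables do not carry over. Pictures are saved under pics/ and viewed, and the job is handed in when it is done.

Besides the shell and the picture viewer there is one more tool, called by a JSON object that holds its "method" and its "body", one argument or row to a line. carry_out: Moves the arm, as the interface text tells. Its arguments: {"type":"object","properties":{"moves":{"type":"string"}},"required":["moves"]}

```bash
mkdir -p pics; cat > h.py <<'E'
import numpy as np, cv2
from plant import ctrl
from scipy.spatial.transform import Rotation as Ro
def save(p,n): cv2.imwrite('pics/'+n,cv2.cvtColor(p['image'],cv2.COLOR_RGB2BGR))
def ray(p,rc):
    K,R,t=p['K'],p['R'],p['t']; d=R.T@np.linalg.inv(K)@np.array([rc[1],rc[0],1.]); return -R.T@t,d
def onz(p,rc,z):
    c,d=ray(p,rc); return c+d*(z-c[2])/d[2]
def proj(p,X):
    q=p['K']@(p['R']@np.asarray(X,float)+p['t']); return q[1]/q[2],q[0]/q[2]
E
python3 - <<'E'
from h import *
o=ctrl.get_obs();print(o['clock'],o['tool_pos'],o['orientation'],o['force'],o['opening'])
for n in ['scene','top']:
    p=ctrl.snapshot(n); save(p,n+'0.png'); print(n,'cam',-p['R'].T@p['t'])
    for l,z in [('chamber',0),('hatch',.163),('hatch_handle',.213),('work_rest',.075),('seal_nominal',.17),('ring_post',0),('flux_jar',0),('dish',0),('bench_block',0)]:
        for r in ctrl.mark_of(p,l)[:3]: print(l,round(r['confidence'],2),np.round(r['at']),np.round(onz(p,r['at'],z),4))
E
```

```text
0.0 [ 0.2089192  -0.64163882  0.40371502] [ 1.79903797e+02 -9.07950342e-03 -1.61971011e+02] [-0.24837227  0.4081993  -0.70506887] 0.08756652471873547
scene cam [ 1.16021584 -0.32606942  0.73914441]
hatch 0.91 [195. 467.] [0.599  0.1914 0.163 ]
hatch_handle 0.64 [179. 472.] [0.6017 0.1901 0.213 ]
hatch_handle 0.52 [206. 368.] [ 0.6258 -0.0772  0.213 ]
work_rest 0.62 [232. 393.] [0.5925 0.013  0.075 ]
seal_nominal 0.74 [203. 368.] [ 0.5726 -0.0547  0.17  ]
ring_post 0.59 [215. 227.] [ 0.338  -0.3907  0.    ]
ring_post 0.57 [244. 235.] [ 0.4588 -0.3777 -0.    ]
flux_jar 0.59 [268. 246.] [ 0.5488 -0.359   0.    ]
dish 0.75 [238. 275.] [ 0.466  -0.2694  0.    ]
bench_block 0.8 [295. 299.] [ 0.6605 -0.2464  0.    ]
top cam [ 0.41681581 -0.14922264  0.82208335]
chamber 0.93 [172. 221.] [0.5885 0.0907 0.    ]
chamber 0.55 [218. 431.] [ 0.4663 -0.3812  0.    ]
hatch 0.88 [149. 146.] [0.6019 0.1844 0.163 ]
hatch_handle 0.68 [143. 128.] [0.5997 0.1915 0.213 ]
hatch_handle 0.63 [218. 433.] [ 0.4534 -0.3244  0.213 ]
work_rest 0.73 [167. 250.] [0.5808 0.0079 0.075 ]
seal_nominal 0.86 [156. 277.] [ 0.5777 -0.0609  0.17  ]
ring_post 0.92 [272. 439.] [ 0.3491 -0.3895  0.    ]
ring_post 0.87 [220. 432.] [ 0.4633 -0.3835  0.    ]
flux_jar 0.96 [171. 417.] [ 0.5749 -0.3566  0.    ]
dish 0.61 [224. 380.] [ 0.4571 -0.2669  0.    ]
bench_block 0.72 [133. 366.] [ 0.6682 -0.2448  0.    ]
```

View pics/scene0.png

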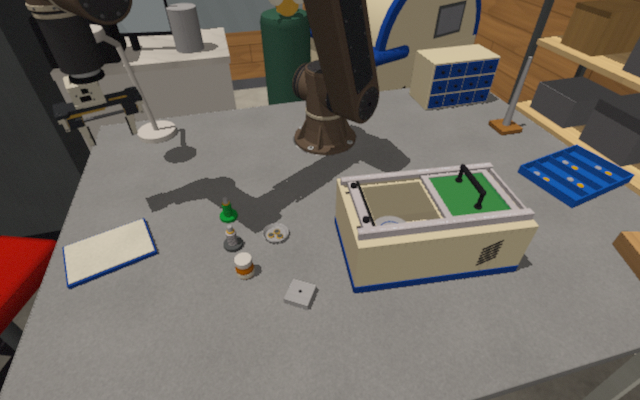

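View pics/top0.png

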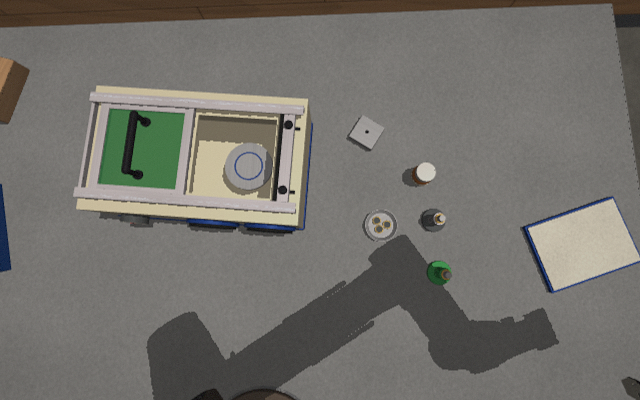

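The scene view shows the silver post at about (235,240), the green look-alike at (228,212) and the chamber at right. In the top view the post's base is at (432,220), the green one is at (439,272), and the hatch is open to the left. Next I fit the chamber pose.

```bash
cat > fit.py <<'E'
from h import *
from scipy.optimize import least_squares
ps=[ctrl.snapshot('scene'),ctrl.snapshot('top')]
obs=[]; post=[]
for p in ps:
    for l in ['hatch','hatch_handle','work_rest','seal_nominal','chamber']:
        m=ctrl.mark_of(p,l)
        if m and m[0]['confidence']>.6: obs.append((p,l,m[0]['at']))
def loc(l,s): return {'hatch':(0,-72e-3+s,.163),'hatch_handle':(0,-72e-3+s,.213),'work_rest':(0,-.085,.075),'seal_nominal':(0,-.16,.17),'chamber':(0,0,0)}[l]
def W(v,X):
    c,s=np.cos(v[2]),np.sin(v[2]); return np.array([v[0]+c*X[0]-s*X[1],v[1]+s*X[0]+c*X[1],X[2]])
def f(v): return np.concatenate([np.array(proj(p,W(v,loc(l,v[3]))))-a for p,l,a in obs])
r=least_squares(f,[.59,.095,-.1,.155],loss='soft_l1',f_scale=1.5); v=r.x
print(v[:2],np.degrees(v[2]),v[3]); print([(o[1],np.round(e,1)) for o,e in zip(obs,f(v).reshape(-1,2))])
np.save('v.npy',v)
print('rest',W(v,loc('work_rest',0)),'handle',W(v,loc('hatch_handle',v[3])))
for p,n in zip(ps,['scene','top']):
    im=cv2.cvtColor(p['image'],cv2.COLOR_RGB2BGR)
    def L(a,b,c):
        q=[tuple(int(round(x)) for x in proj(p,W(v,X))[::-1]) for X in(a,b)]; cv2.line(im,q[0],q[1],c,1)
    def box(x0,x1,y0,y1,z,c):
        P=[(x0,y0,z),(x1,y0,z),(x1,y1,z),(x0,y1,z)]
        for i in range(4): L(P[i],P[(i+1)%4],c)
    box(-.12,.12,-.205,.205,.16,(0,0,255)); box(-.075,.075,-.15,0,.16,(255,0,0)); h=-.072+v[3]; box(-.088,.088,h-.088,h+.088,.173,(0,255,255)); L((-.057,h,.213),(.057,h,.213),(255,0,255))
    x0,y0,x1,y1=(300,130,560,300) if n=='scene' else (60,70,330,240)
    cv2.imwrite('pics/fit_%s.png'%n,cv2.resize(im[y0:y1,x0:x1],None,fx=3,fy=3,interpolation=cv2.INTER_CUBIC))
ms=[[m for m in ctrl.mark_of(p,'ring_post')] for p in ps]
for m in ms: print([(np.round(q['at'],1),round(q['confidence'],2)) for q in m])
tr=ctrl.trace(ps[1],'ring_post')
for t in tr: print('tr',t['extent'],t['confidence'])
p=ps[1]; cv2.imwrite('pics/post.png',cv2.resize(cv2.cvtColor(p['image'],4)[150:300,350:470],None,fx=4,fy=4,interpolation=cv2.INTER_CUBIC))
p=ps[0]; cv2.imwrite('pics/post_s.png',cv2.resize(cv2.cvtColor(p['image'],4)[190:310,200:330],None,fx=4,fy=4,interpolation=cv2.INTER_CUBIC))
E
python3 fit.py
```

```text
[0.59258081 0.09724479] -7.157883338345694 0.1582541122622062
[('hatch_handle', array([ 0.1, -4. ])), ('work_rest', array([ 1.2, -4. ])), ('seal_nominal', array([ 1.7, -0.1])), ('hatch', array([-0.8, -1.4])), ('work_rest', array([-0.8, -2.3])), ('seal_nominal', array([ 1., -1.])), ('chamber', array([0.6, 1. ]))]
rest [0.58198948 0.01290723 0.075     ] handle [0.60332841 0.18282668 0.213     ]
[(array([215.6, 228.8]), 0.67), (array([244.7, 235.3]), 0.66)]
[(array([271.3, 433.9]), 0.96), (array([220.2, 434.1]), 0.61)]
tr [427.3, 264.0, 454.4, 285.3] 0.94
tr [423.3, 205.0, 444.6, 234.6] 0.72
tr [76.3, 86.6, 310.8, 235.4] 0.2
```

View pics/fit_top.png

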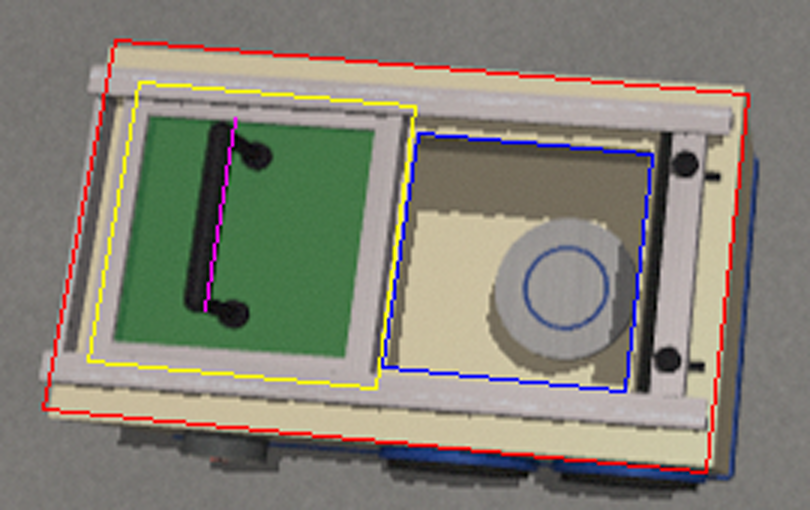

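View pics/fit_scene.png

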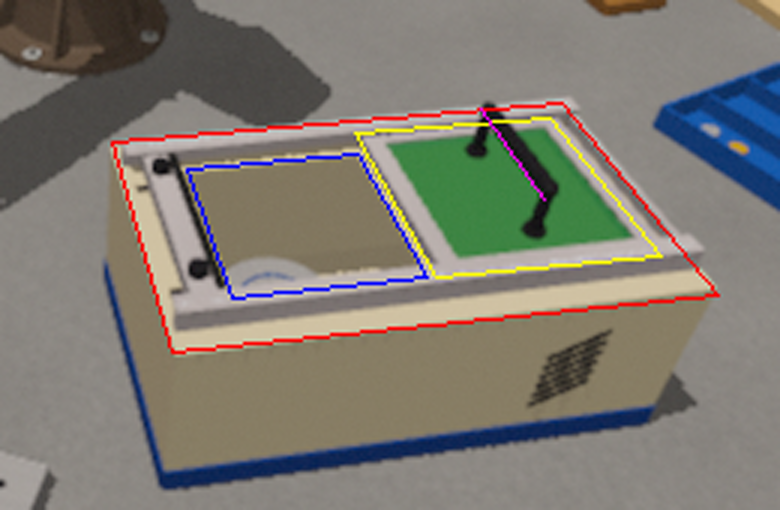

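View pics/post.png

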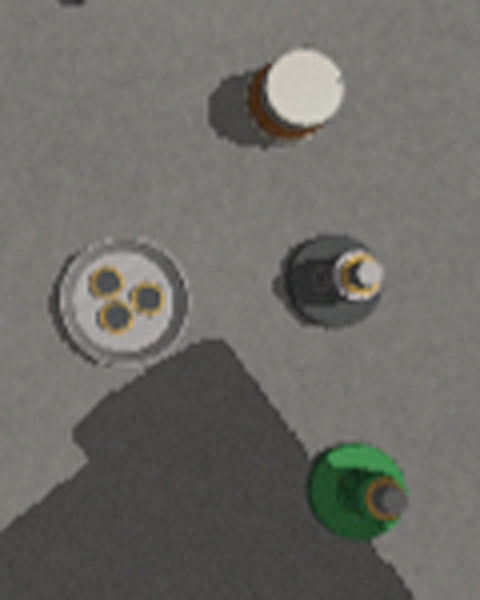

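View pics/post_s.png

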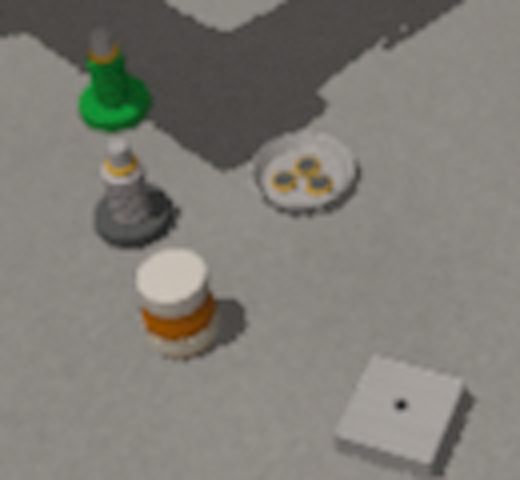

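```bash
cat > q.py <<'E'
from h import *
ps=[ctrl.snapshot('scene'),ctrl.snapshot('top')]
t,s=ps[1],ps[0]
print('post',onz(t,(220.2,433.2),.012),onz(t,(218.2,442.8),.072),onz(s,(243.7,233),.012),onz(s,(226.5,230),.072))
print('circ',onz(t,(288/3+70,566/3+60),.075))
o=ctrl.get_obs();print(o['clock'],o['tool_pos'],o['orientation'])
E
python3 q.py
```

```text
post [ 0.46146433 -0.3817326   0.012     ] [ 0.46162217 -0.38422063  0.072     ] [ 0.46841112 -0.38196614  0.012     ] [ 0.46396869 -0.37981777  0.072     ]
circ [0.58280686 0.01156244 0.075     ]
1.85 [ 0.20896842 -0.64180503  0.40464523] [ 1.79998360e+02  1.17803697e-03 -1.61965556e+02]
```

```bash
cat >> h.py <<'E'
def go(x,y,z,yaw):
    o=ctrl.get_obs(); R=Ro.from_euler('xyz',o['orientation'],degrees=True); T=Ro.from_euler('xyz',[180,0,yaw],degrees=True)
    d=R.inv().apply(np.array([x,y,z])-o['tool_pos']); rv=(R.inv()*T).as_rotvec()
    print('t',round(o['clock'],2),'pos',np.round(o['tool_pos'],4),'rpy',np.round(o['orientation'],2),'F',np.round(o['force'],2),'op',round(o['opening'],4)); print('move',np.round(d,4),np.round(rv,4))
E
python3 -c "
from h import *
go(.463,-.382,.32,-97.2)"
```

```text
t 1.85 pos [ 0.209  -0.6418  0.4046] rpy [ 180.      0.   -161.97] F [0.04 0.16 0.14] op 0.0878
move [-0.322   0.1684  0.0847] [ 0.      0.     -1.1304]
```

{"method": "carry_out", "body": {
  "moves": "0.07 -0.322 0.1685 0.085 0 0 -1.13;0.07 -0.322 0.1685 0.085 0 0 -1.13;0.07 -0.322 0.1685 0.085 0 0 -1.13;0.07 -0.322 0.1685 0.085 0 0 -1.13;0.07 -0.322 0.1685 0.085 0 0 -1.13;0.07 -0.322 0.1685 0.085 0 0 -1.13;0.07 -0.322 0.1685 0.085 0 0 -1.13;0.07 -0.322 0.1685 0.085 0 0 -1.13;0.07 -0.322 0.1685 0.085 0 0 -1.13;0.07 -0.322 0.1685 0.085 0 0 -1.13;0.07 -0.322 0.1685 0.085 0 0 -1.13"
}}

```text
clock: 2.95
tool_pos: [0.4626, -0.3824, 0.3199]
orientation: [-180.0, -0.0, -97.3]
force: [0.0, -0.8, 1.9]
opening: 0.0702
```

```bash
python3 -c "
from h import *
p=ctrl.snapshot('wrist'); save(p,'w1.png')
for m in ctrl.mark_of(p,'ring_post')[:3]: print(m['confidence'],m['at'],onz(p,m['at'],0))
print(proj(p,(.463,-.382,0)),proj(p,(.463,-.382,.072)))
go(.463,-.382,.22,-97.2)"
```

```text
0.92 [183.5, 328.5] [ 0.46065653 -0.38265871  0.        ]
0.76 [161.7, 448.5] [ 0.35083069 -0.38911272  0.        ]
(np.float64(184.49729554482053), np.float64(326.063572590441)) (np.float64(211.2235775167903), np.float64(326.2197277983065))
t 3.05 pos [ 0.4623 -0.3827  0.32  ] rpy [-1.7998e+02 -1.0000e-02 -9.7330e+01] F [ 0.09  0.29 -0.06] op 0.07
move [-0.0008 -0.0006  0.1   ] [-0.0004 -0.0002 -0.0023]
```

View pics/w1.png

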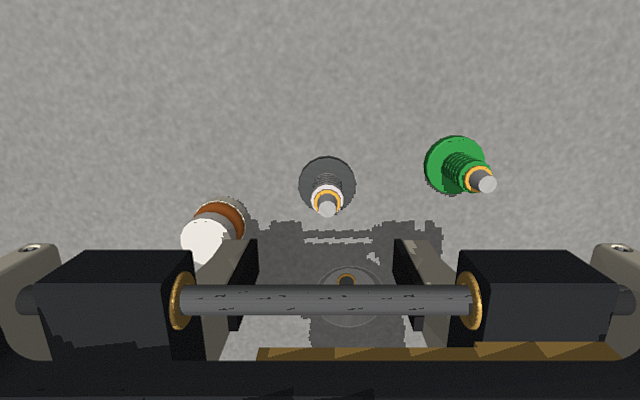

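The post sits centred between the jaws at about (328,190), with the jar clear at the left. I go down and grip the top of the ribbed part, so the gripper body will stay above the rails when placing.

{"method": "carry_out", "body": {
  "moves": "0.07 0 0 0.05 0 0 0;0.07 0 0 0.08 0 0 0;0.07 0 0 0.101 0 0 0;0.07 0 0 0.101 0 0 0;0.02 0 0 0.101 0 0 0;0.02 0 0 0.101 0 0 0;0.02 0 0 0.101 0 0 0;0.02 0 0 0.101 0 0 0;0.02 0 0 0.101 0 0 0;0.02 0 0 0.101 0 0 0"
}}

```text
clock: 4.05
tool_pos: [0.463, -0.3818, 0.219]
orientation: [-180.0, -0.0, -97.2]
force: [-3.5, -0.2, 2.6]
opening: 0.0276
```

```bash
python3 -c "
from h import *
p=ctrl.snapshot('wrist'); save(p,'w2.png')
go(.463,-.382,.4,-97.2)"
```

```text
t 4.1 pos [ 0.4627 -0.3818  0.2189] rpy [179.97   0.   -97.22] F [-1.42  0.51  3.5 ] op 0.0248
move [ 1.000e-04 -2.000e-04 -1.811e-01] [ 0.0004  0.0001 -0.0003]
```

View pics/w2.png

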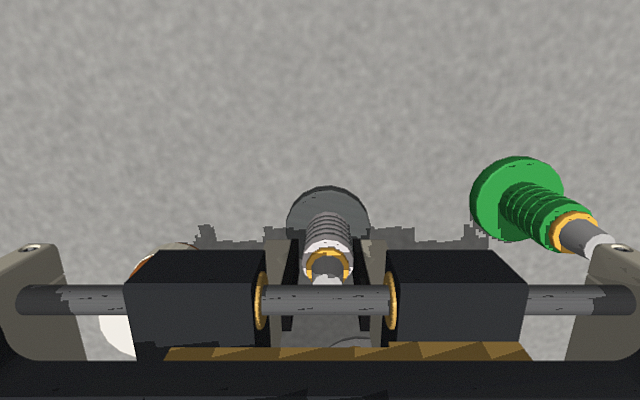

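The picture shows the fingers closed on the post's grip just below the gold ring at about (328,260). I lift it and check.

{"method": "carry_out", "body": {
  "moves": "0.02 0 0 0 0 0 0;0.02 0 0 0 0 0 0;0.02 0 0 -0.02 0 0 0;0.02 0 0 -0.05 0 0 0;0.02 0 0 -0.1 0 0 0;0.02 0 0 -0.15 0 0 0;0.02 0 0 -0.2 0 0 0;0.02 0 0 -0.23 0 0 0;0.02 0 0 -0.23 0 0 0"
}}

```text
clock: 5.0
tool_pos: [0.4636, -0.3823, 0.4539]
orientation: [-179.5, -0.2, -97.2]
force: [1.0, 0.3, -3.8]
opening: 0.0253
```

```bash
python3 -c "
from h import *
p=ctrl.snapshot('wrist'); save(p,'w3.png')
go(.5825,.012,.45,-97.2)"
```

```text
t 5.05 pos [ 0.4632 -0.3818  0.4506] rpy [-1.7975e+02 -4.0000e-02 -9.7220e+01] F [-0.52  0.34 -4.63] op 0.0247
move [-0.4057 -0.0688  0.0006] [-0.0043 -0.0007 -0.0003]
```

View pics/w3.png

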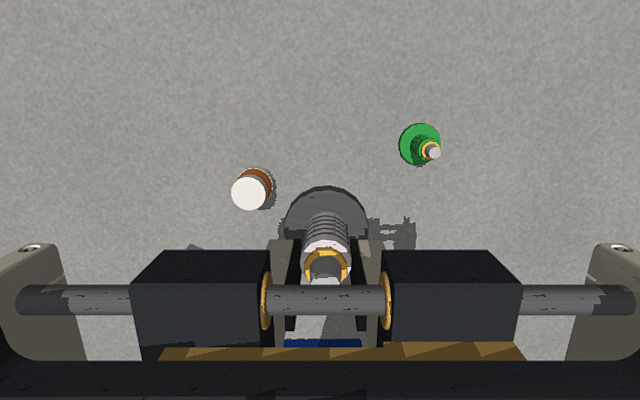

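The post is held upright in the jaws at about (327,240). I carry it over the work rest.

{"method": "carry_out", "body": {
  "moves": "0.02 -0.015 -0.003 0 0 0 0;0.02 -0.04 -0.007 0 0 0 0;0.02 -0.075 -0.013 0 0 0 0;0.02 -0.11 -0.019 0 0 0 0;0.02 -0.145 -0.025 0 0 0 0;0.02 -0.18 -0.031 0 0 0 0;0.02 -0.215 -0.037 0 0 0 0;0.02 -0.25 -0.043 0 0 0 0;0.02 -0.285 -0.049 0 0 0 0;0.02 -0.32 -0.055 0 0 0 0;0.02 -0.35 -0.06 0 0 0 0;0.02 -0.375 -0.064 0 0 0 0;0.02 -0.393 -0.067 0 0 0 0;0.02 -0.402 -0.068 0 0 0 0;0.02 -0.406 -0.069 0 0 0 0;0.02 -0.406 -0.069 0 0 0 0;0.02 -0.406 -0.069 0 0 0 0"
}}

```text
clock: 6.75
tool_pos: [0.5822, 0.0115, 0.4486]
orientation: [180.0, -0.0, -97.3]
force: [0.3, 0.5, -2.0]
opening: 0.0251
```

```bash
python3 -c "
from h import *
p=ctrl.snapshot('wrist'); save(p,'w4.png')
q=ctrl.snapshot('top'); save(q,'t4.png')
for pp in (p,q):
  for m in ctrl.mark_of(pp,'work_rest')[:2]: print(m['confidence'],m['at'],onz(pp,m['at'],.075))
  print(proj(pp,(.5825,.012,.075)))
go(.5825,.012,.33,-97.2)"; python3 -c "
import cv2;a=cv2.imread('pics/t4.png')[60:240,60:340];cv2.imwrite('pics/t4z.png',cv2.resize(a,None,fx=2.8,fy=2.8))"
```

```text
0.78 [170.3, 326.7] [0.58157798 0.01102208 0.075     ]
(np.float64(171.2898685150152), np.float64(325.961581968904))
0.8 [165.4, 249.9] [0.58399968 0.00897125 0.075     ]
(np.float64(166.15075701572027), np.float64(248.45847337103987))
t 6.95 pos [0.5823 0.0115 0.4488] rpy [-1.7999e+02  1.0000e-02 -9.7270e+01] F [ 0.48  0.21 -2.1 ] op 0.0248
move [-5.000e-04 -1.000e-04  1.188e-01] [-0.0003  0.0001 -0.0013]
```

View pics/w4.png

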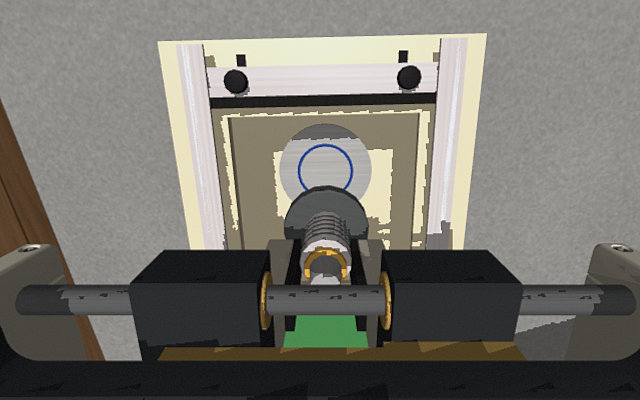

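View pics/t4z.png

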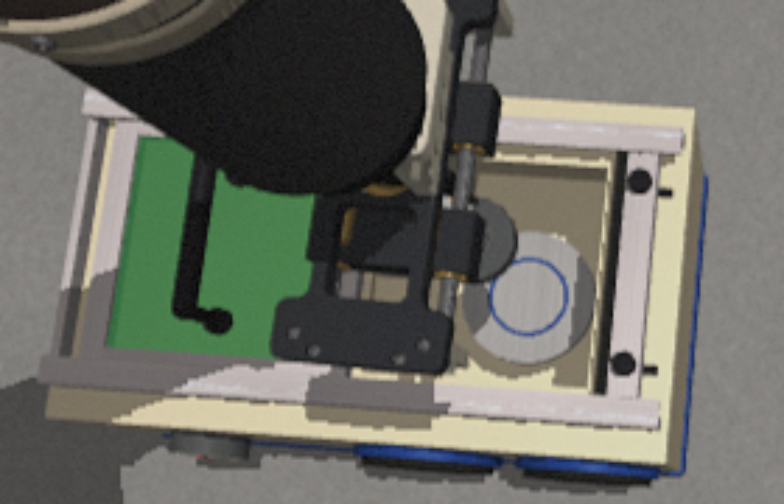

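The wrist view shows the rest's blue ring at about (326,170), straight ahead of the post and matching the projected target. I lower the post.

{"method": "carry_out", "body": {
  "moves": "0.02 -0.0005 0 0.015 0 0 0;0.02 -0.0005 0 0.04 0 0 0;0.02 -0.0005 0 0.07 0 0 0;0.02 -0.0005 0 0.1 0 0 0;0.02 -0.0005 0 0.125 0 0 0;0.02 -0.0005 0 0.14 0 0 0;0.02 -0.0005 0 0.148 0 0 0;0.02 -0.0005 0 0.15 0 0 0;0.02 -0.0005 0 0.15 0 0 0;0.02 -0.0005 0 0.15 0 0 0"
}}

```text
clock: 7.95
tool_pos: [0.5829, 0.0127, 0.2998]
orientation: [-179.9, 0.0, -97.2]
force: [-0.8, 0.3, -2.3]
opening: 0.0251
```

```bash
python3 -c "
from h import *
go(.5825,.012,.294,-97.2)"
```

```text
t 7.95 pos [0.5829 0.0127 0.2998] rpy [-1.799e+02  3.000e-02 -9.722e+01] F [-0.75  0.28 -2.29] op 0.0251
move [0.0008 0.0003 0.0058] [-0.0017  0.0006 -0.0003]
```

{"method": "carry_out", "body": {
  "moves": "0.02 0 0 0.0015 0 0 0;0.02 0 0 0.003 0 0 0;0.02 0 0 0.004 0 0 0;0.02 0 0 0.0045 0 0 0;0.02 0 0 0.0045 0 0 0"
}}

```text
clock: 8.45
tool_pos: [0.5825, 0.0127, 0.2941]
orientation: [180.0, -0.0, -97.2]
force: [0.4, -0.1, -2.6]
opening: 0.0248
```

{"method": "carry_out", "body": {
  "moves": "0.02 0 0 0.0005 0 0 0;0.02 0 0 0.0005 0 0 0"
}}

```text
clock: 8.65
tool_pos: [0.5825, 0.0127, 0.2939]
orientation: [-180.0, -0.0, -97.2]
force: [-0.3, 0.9, 0.6]
opening: 0.0249
```

{"method": "carry_out", "body": {
  "moves": "0.02 0 0 0.0005 0 0 0;0.02 0 0 0.0005 0 0 0"
}}

```text
clock: 8.85
tool_pos: [0.5825, 0.0127, 0.2939]
orientation: [-180.0, 0.0, -97.2]
force: [-3.0, 0.8, 5.7]
opening: 0.0247
```

Contact is felt: the vertical force went from −2.6 to +5.7 N. I release and rise straight up.

{"method": "carry_out", "body": {
  "moves": "0.03 0 0 -0.0003 0 0 0;0.04 0 0 -0.0003 0 0 0;0.05 0 0 -0.0003 0 0 0;0.06 0 0 -0.0003 0 0 0;0.06 0 0 -0.0003 0 0 0;0.06 0 0 -0.01 0 0 0;0.06 0 0 -0.03 0 0 0;0.06 0 0 -0.07 0 0 0;0.06 0 0 -0.12 0 0 0;0.06 0 0 -0.16 0 0 0;0.06 0 0 -0.16 0 0 0"
}}

```text
clock: 9.95
tool_pos: [0.5834, 0.0125, 0.461]
orientation: [-179.4, 0.2, -97.2]
force: [0.7, -0.5, -0.4]
opening: 0.0599
```

```bash
python3 -c "
from h import *
v=np.load('v.npy')
p=ctrl.snapshot('wrist'); save(p,'w5.png')
for m in ctrl.mark_of(p,'ring_post')[:2]: print(m['confidence'],m['at'],onz(p,m['at'],.075))
for m in ctrl.mark_of(p,'work_rest')[:2]: print(m['confidence'],m['at'],onz(p,m['at'],.075))
q=ctrl.snapshot('scene')
for m in ctrl.mark_of(q,'hatch_handle')[:2]: print('hh',m['confidence'],m['at'],onz(q,m['at'],.213))
save(q,'s5.png')
go(.605,.215,.42,-97.2)"
```

```text
0.71 [166.4, 331.4] [0.58181213 0.011887   0.075     ]
0.4 [358.7, 330.4] [0.6146805  0.27346892 0.075     ]
hh 0.77 [180.1, 472.8] [0.60538731 0.18907364 0.213     ]
hh 0.75 [195.8, 467.0] [0.65159149 0.14510911 0.213     ]
t 10.2 pos [0.5822 0.0126 0.4523] rpy [ 1.799e+02 -3.000e-02 -9.722e+01] F [0.16 0.04 0.04] op 0.0599
move [-0.2036  0.0028  0.0322] [ 0.0017 -0.0005 -0.0004]
```

View pics/w5.png

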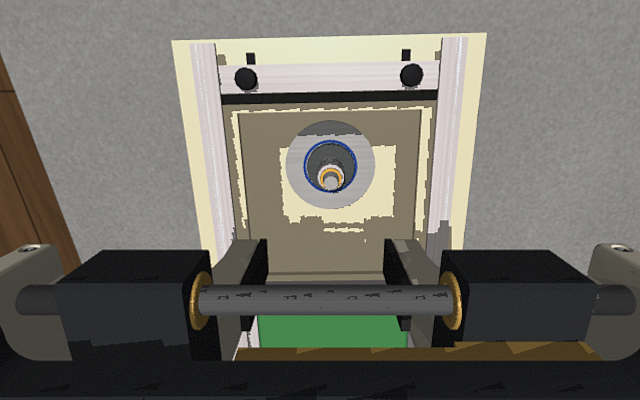

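View pics/s5.png

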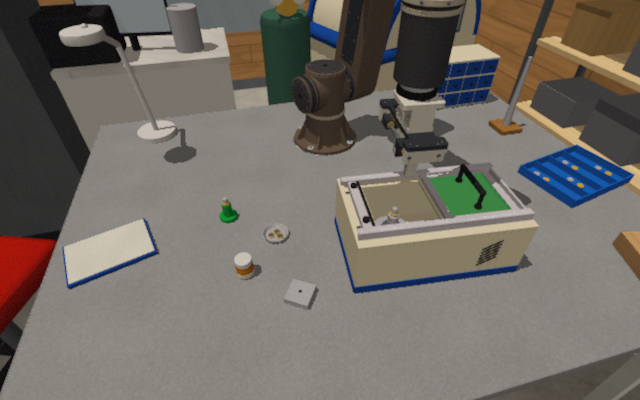

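The post stands centred in the blue ring at about (331,168), and the hatch handle is at about (472,185) in the scene view. I close the fingers and go behind the handle on its +y side.

```bash
python3 -c "
from h import *
go(.6086,.2242,.452,-97.2)"
```

```text
t 10.2 pos [0.5822 0.0126 0.4523] rpy [ 1.799e+02 -3.000e-02 -9.722e+01] F [0.16 0.04 0.04] op 0.0599
move [-2.132e-01  4.000e-04  2.000e-04] [ 0.0017 -0.0005 -0.0004]
```

{"method": "carry_out", "body": {
  "moves": "0 -0.03 0 0 0 0 0;0 -0.07 0 0 0 0 0;0 -0.11 0 0 0 0 0;0 -0.15 0 0 0 0 0;0 -0.185 0 0 0 0 0;0 -0.208 0 0 0 0 0;0 -0.214 0 0 0 0 0;0 -0.214 0 0 0 0 0;0 -0.214 0 0.03 0 0 0;0 -0.214 0 0.06 0 0 0;0 -0.214 0 0.078 0 0 0;0 -0.214 0 0.08 0 0 0;0 -0.214 0 0.08 0 0 0"
}}

```text
clock: 11.5
tool_pos: [0.6096, 0.224, 0.3734]
orientation: [180.0, -0.0, -97.3]
force: [0.2, -0.3, 0.5]
opening: 0.0005
```

```bash
python3 -c "
from h import *
q=ctrl.snapshot('scene')
save(q,'s6.png');cv2.imwrite('pics/s6z.png',cv2.resize(cv2.cvtColor(q['image'],4)[60:300,320:560],None,fx=2.4,fy=2.4))
v=np.load('v.npy');o=ctrl.get_obs();d=o['tool_pos'][:2]-v[:2];c,s=np.cos(v[2]),np.sin(v[2]);print('chamber xy',c*d[0]+s*d[1],-s*d[0]+c*d[1])
go(.6086,.2242,.373,-97.2)"
```

```text
chamber xy 0.0012747701093526256 0.12822375631016014
t 11.55 pos [0.6098 0.2243 0.3744] rpy [-1.7993e+02  2.0000e-02 -9.7260e+01] F [0.01 0.65 0.5 ] op 0.0002
move [0.0003 0.0012 0.0014] [-0.0012  0.0004 -0.001 ]
```

View pics/s6z.png

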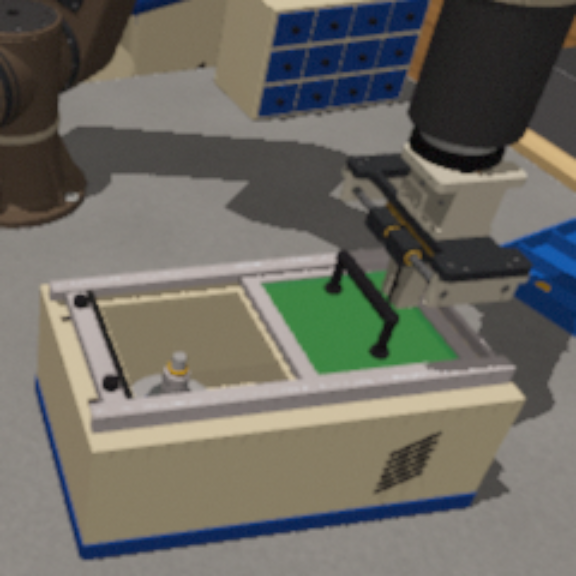

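The closed fingers stand just behind the handle bar at about (400,290) in the zoomed view. I push gently.

{"method": "carry_out", "body": {
  "moves": "0 0.003 0 0 0 0 0;0 0.007 0 0 0 0 0;0 0.011 0 0 0 0 0;0 0.014 0 0 0 0 0;0 0.017 0 0 0 0 0;0 0.02 0 0 0 0 0;0 0.023 0 0 0 0 0;0 0.026 0 0 0 0 0;0 0.029 0 0 0 0 0;0 0.032 0 0 0 0 0;0 0.035 0 0 0 0 0;0 0.038 0 0 0 0 0"
}}

```text
clock: 12.75
tool_pos: [0.6049, 0.1883, 0.3734]
orientation: [-179.9, 0.1, -97.2]
force: [1.8, 6.2, -0.5]
opening: 0.0003
```

```bash
cat >> h.py <<'E'
def cy():
    v=np.load('v.npy');o=ctrl.get_obs();d=o['tool_pos'][:2]-v[:2];c,s=np.cos(v[2]),np.sin(v[2])
    F=o['force'];print('t',round(o['clock'],2),'chamber xy',np.round([c*d[0]+s*d[1],-s*d[0]+c*d[1]],4),'z',o['tool_pos'][2],'F along +y',round(-s*F[0]+c*F[1],2),'F',np.round(F,2))
E
python3 -c "
from h import *
cy()"
```

```text
t 12.75 chamber xy [0.0009 0.0919] z 0.37338218858227273 F along +y 6.36 F [ 1.82  6.19 -0.52]
```

{"method": "carry_out", "body": {
  "moves": "0 0.004 0 0 0 0 0;0 0.009 0 0 0 0 0;0 0.015 0 0 0 0 0;0 0.021 0 0 0 0 0;0 0.027 0 0 0 0 0;0 0.033 0 0 0 0 0;0 0.039 0 0 0 0 0;0 0.045 0 0 0 0 0;0 0.051 0 0 0 0 0;0 0.057 0 0 0 0 0;0 0.063 0 0 0 0 0;0 0.069 0 0 0 0 0;0 0.075 0 0 0 0 0;0 0.081 0 0 0 0 0;0 0.087 0 0 0 0 0;0 0.092 0 0 0 0 0;0 0.096 0 0 0 0 0;0 0.1 0 0 0 0 0;0 0.102 0 0 0 0 0;0 0.102 0 0 0 0 0"
}}

```text
clock: 14.75
tool_pos: [0.5928, 0.0867, 0.3738]
orientation: [-179.8, 0.1, -97.2]
force: [4.3, 4.4, -1.2]
opening: 0.0
```

```bash
python3 -c "
from h import *
cy()
q=ctrl.snapshot('scene')
cv2.imwrite('pics/s7z.png',cv2.resize(cv2.cvtColor(q['image'],4)[100:300,320:560],None,fx=3,fy=3,interpolation=2))
q=ctrl.snapshot('top')
cv2.imwrite('pics/t7z.png',cv2.resize(cv2.cvtColor(q['image'],4)[60:240,60:340],None,fx=2.8,fy=2.8,interpolation=2))
"
```

```text
t 14.75 chamber xy [ 0.0015 -0.0104] z 0.37376614505460337 F along +y 4.93 F [ 4.31  4.43 -1.15]
```

View pics/s7z.png

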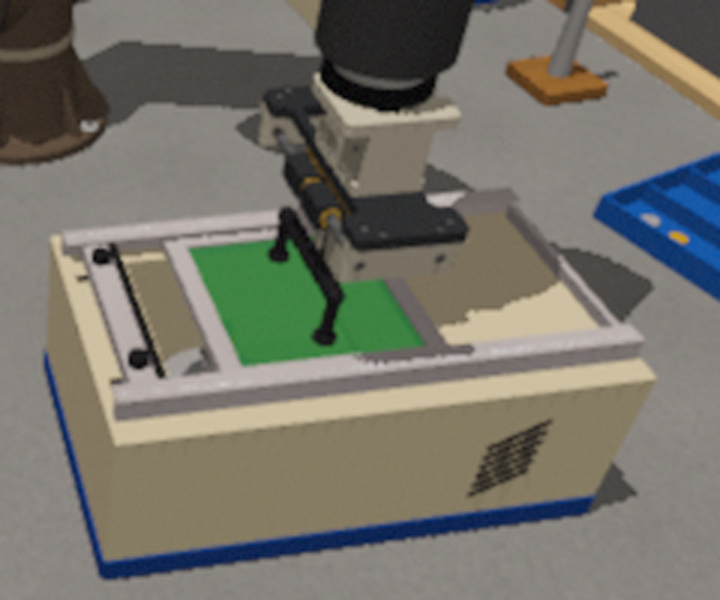

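View pics/t7z.png

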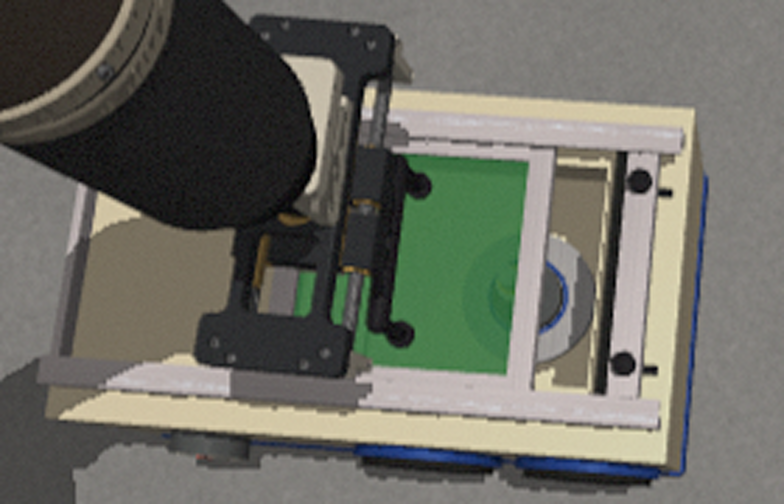

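In the top view the hatch front edge is at about (541,275) and the seal face at about (611,275), which is a gap of roughly 47 mm. I push 36 mm at a moderate pace and then go slowly.

{"method": "carry_out", "body": {
  "moves": "0 0.003 0 0 0 0 0;0 0.006 0 0 0 0 0;0 0.009 0 0 0 0 0;0 0.012 0 0 0 0 0;0 0.015 0 0 0 0 0;0 0.018 0 0 0 0 0;0 0.021 0 0 0 0 0;0 0.024 0 0 0 0 0;0 0.027 0 0 0 0 0;0 0.03 0 0 0 0 0;0 0.032 0 0 0 0 0;0 0.034 0 0 0 0 0;0 0.035 0 0 0 0 0;0 0.036 0 0 0 0 0;0 0.036 0 0 0 0 0"
}}

```text
clock: 16.35
tool_pos: [0.5884, 0.0512, 0.3738]
orientation: [-179.8, 0.1, -97.2]
force: [4.6, 4.9, -1.0]
opening: 0.0002
```

```bash
python3 -c "
from h import *
cy()
q=ctrl.snapshot('top')
cv2.imwrite('pics/t8z.png',cv2.resize(cv2.cvtColor(q['image'],4)[90:220,190:340],None,fx=4,fy=4,interpolation=2))
"
```

```text
t 16.35 chamber xy [ 0.0016 -0.0462] z 0.3738382082863093 F along +y 5.46 F [ 4.59  4.93 -1.05]
```

View pics/t8z.png

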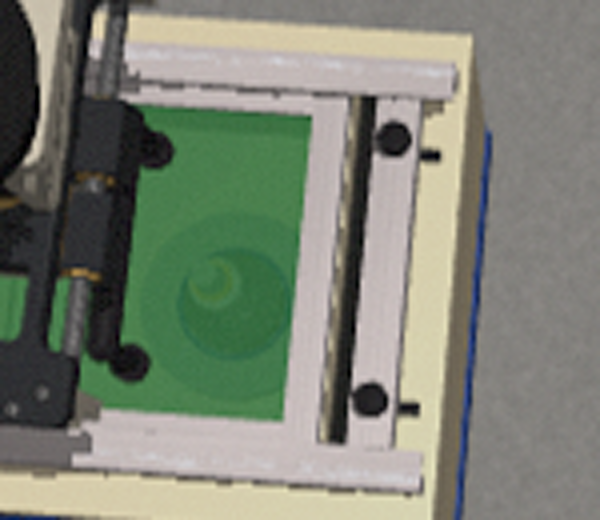

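The remaining gap is about 6–8 mm. I creep forward.

{"method": "carry_out", "body": {
  "moves": "0 0.0005 0 0 0 0 0;0 0.001 0 0 0 0 0;0 0.0015 0 0 0 0 0;0 0.002 0 0 0 0 0;0 0.0025 0 0 0 0 0;0 0.003 0 0 0 0 0;0 0.003 0 0 0 0 0"
}}

```text
clock: 17.1
tool_pos: [0.588, 0.0483, 0.3739]
orientation: [-179.8, 0.1, -97.2]
force: [4.0, 4.6, -0.4]
opening: 0.0006
```

{"method": "carry_out", "body": {
  "moves": "0 0.0005 0 0 0 0 0;0 0.001 0 0 0 0 0;0 0.001 0 0 0 0 0"
}}

```text
clock: 17.4
tool_pos: [0.5879, 0.0473, 0.3739]
orientation: [-179.8, 0.1, -97.2]
force: [4.8, 3.4, -1.4]
opening: 0.0008
```

{"method": "carry_out", "body": {
  "moves": "0 0.0005 0 0 0 0 0;0 0.0005 0 0 0 0 0"
}}

```text
clock: 17.6
tool_pos: [0.5878, 0.0468, 0.3739]
orientation: [-179.8, 0.1, -97.2]
force: [4.0, 3.9, -1.7]
opening: 0.0007
```

{"method": "carry_out", "body": {
  "moves": "0 0.0005 0 0 0 0 0;0 0.0005 0 0 0 0 0"
}}

```text
clock: 17.8
tool_pos: [0.5878, 0.0463, 0.3739]
orientation: [-179.8, 0.1, -97.2]
force: [5.5, 3.4, -0.6]
opening: 0.0002
```

{"method": "carry_out", "body": {
  "moves": "0 0.0005 0 0 0 0 0;0 0.0005 0 0 0 0 0"
}}

```text
clock: 18.0
tool_pos: [0.5877, 0.0459, 0.3739]
orientation: [-179.8, 0.1, -97.2]
force: [3.5, 4.1, 0.1]
opening: 0.0003
```

{"method": "carry_out", "body": {
  "moves": "0 0.0005 0 0 0 0 0;0 0.0005 0 0 0 0 0"
}}

```text
clock: 18.2
tool_pos: [0.5877, 0.0454, 0.3739]
orientation: [-179.8, 0.1, -97.2]
force: [4.8, 4.1, -0.8]
opening: 0.0006
```

{"method": "carry_out", "body": {
  "moves": "0 0.0005 0 0 0 0 0;0 0.0005 0 0 0 0 0"
}}

```text
clock: 18.4
tool_pos: [0.5876, 0.0451, 0.3738]
orientation: [-179.8, 0.2, -97.2]
force: [3.7, 5.8, -1.3]
opening: 0.0002
```

{"method": "carry_out", "body": {
  "moves": "0 0.0003 0 0 0 0 0;0 0.0003 0 0 0 0 0"
}}

```text
clock: 18.6
tool_pos: [0.5876, 0.0449, 0.3739]
orientation: [-179.8, 0.2, -97.2]
force: [4.8, 6.2, -0.6]
opening: 0.0006
```

Contact looks to be starting. I keep on in small steps.

{"method": "carry_out", "body": {
  "moves": "0 0.0003 0 0 0 0 0;0 0.0003 0 0 0 0 0"
}}

```text
clock: 18.8
tool_pos: [0.5876, 0.0448, 0.3739]
orientation: [-179.8, 0.2, -97.2]
force: [4.3, 7.1, -0.7]
opening: 0.0002
```

{"method": "carry_out", "body": {
  "moves": "0 0.0003 0 0 0 0 0;0 0.0003 0 0 0 0 0"
}}

```text
clock: 19.0
tool_pos: [0.5876, 0.0446, 0.3739]
orientation: [-179.8, 0.2, -97.2]
force: [4.2, 8.1, -0.1]
opening: 0.0004
```

{"method": "carry_out", "body": {
  "moves": "0 0.0004 0 0 0 0 0;0 0.0004 0 0 0 0 0"
}}

```text
clock: 19.2
tool_pos: [0.5875, 0.0444, 0.3739]
orientation: [-179.8, 0.2, -97.2]
force: [3.2, 8.1, 0.5]
opening: 0.0001
```

{"method": "carry_out", "body": {
  "moves": "0 0.0004 0 0 0 0 0;0 0.0004 0 0 0 0 0"
}}

```text
clock: 19.4
tool_pos: [0.5875, 0.0442, 0.3739]
orientation: [-179.7, 0.3, -97.1]
force: [4.3, 9.8, -0.5]
opening: 0.0001
```

{"method": "carry_out", "body": {
  "moves": "0 0.0004 0 0 0 0 0;0 0.0004 0 0 0 0 0"
}}

```text
clock: 19.6
tool_pos: [0.5875, 0.044, 0.3739]
orientation: [-179.7, 0.3, -97.1]
force: [3.1, 10.8, 0.5]
opening: 0.001
```

{"method": "carry_out", "body": {
  "moves": "0 0.0004 0 0 0 0 0;0 0.0004 0 0 0 0 0;0 0.0004 0 0 0 0 0"
}}

```text
clock: 19.9
tool_pos: [0.5875, 0.0438, 0.3739]
orientation: [-179.7, 0.3, -97.1]
force: [3.4, 11.3, -0.3]
opening: 0.0002
```

{"method": "carry_out", "body": {
  "moves": "0 0.0004 0 0 0 0 0;0 0.0006 0 0 0 0 0;0 0.0006 0 0 0 0 0"
}}

```text
clock: 20.2
tool_pos: [0.5874, 0.0434, 0.3739]
orientation: [-179.7, 0.3, -97.1]
force: [3.9, 13.1, -1.2]
opening: 0.0002
```

```bash
python3 -c "
from h import *
cy()"
```

```text
t 20.2 chamber xy [ 0.0016 -0.054 ] z 0.3739116687935541 F along +y 13.52 F [ 3.9  13.14 -1.24]
```

The push is about 13.5 N, so the seal carries about 8.5 N and the drag about 5 N. I back off gently and then rise.

{"method": "carry_out", "body": {
  "moves": "0 -0.0005 0 0 0 0 0;0 -0.001 0 0 0 0 0;0 -0.002 0 0 0 0 0;0 -0.004 0 0 0 0 0;0 -0.01 0 0 0 0 0;0 -0.02 0 0 0 0 0;0 -0.025 0 0 0 0 0;0 -0.025 0 -0.02 0 0 0;0 -0.025 0 -0.06 0 0 0;0 -0.05 0 -0.1 0 0 0;0 -0.1 0 -0.1 0 0 0;0 -0.15 0 -0.1 0 0 0;0 -0.15 0 -0.1 0 0 0;0 -0.15 0 -0.1 0 0 0"
}}

```text
clock: 21.6
tool_pos: [0.6048, 0.1913, 0.4724]
orientation: [179.9, -0.1, -97.1]
force: [-0.9, -0.7, -0.6]
opening: 0.0002
```

```bash
python3 -c "
from h import *
cy()
q=ctrl.snapshot('top')
cv2.imwrite('pics/t9z.png',cv2.resize(cv2.cvtColor(q['image'],4)[90:220,190:340],None,fx=4,fy=4,interpolation=2))
for m in ctrl.mark_of(q,'hatch_handle')[:1]: print(m['at'],onz(q,m['at'],.213))
q=ctrl.snapshot('scene'); save(q,'s9.png')
for m in ctrl.mark_of(q,'hatch_handle')[:1]: print(m['at'],onz(q,m['at'],.213))
"
```

```text
t 21.6 chamber xy [0.0004 0.0948] z 0.4723666207849934 F along +y -0.77 F [-0.92 -0.66 -0.6 ]
[149.7, 223.2] [0.58219926 0.02569836 0.213     ]
[188.5, 406.1] [0.59309105 0.02642907 0.213     ]
```

View pics/t9z.png

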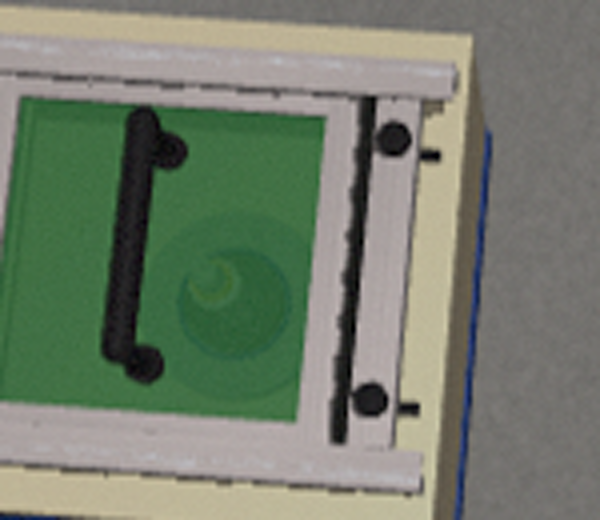

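View pics/s9.png

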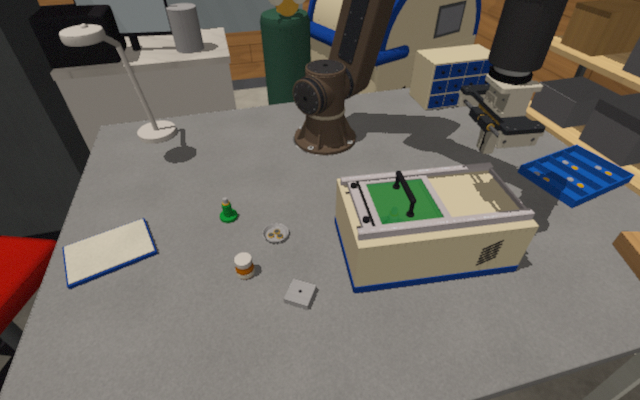

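The hatch edge touches the seal along its whole width at about (355,270) zoomed. The post shows upright through the window, and the jar, dish and block are where they started. I hand the job in.

```bash
python3 -c "
from h import *
print(ctrl.close_job())"
```

```text
the job is handed in; nothing more can be done
None
```

The ring post stands on the middle of the work rest and the hatch is shut against its seal. I handed the job in at about 21.7 s of the 61 s allowed. The interface gives no verdict, so the result rests on my own checks.

- **Post:** I gripped it near the top of its ribbed part, so the gripper body cleared the rails. I set it down by feel and released it. The wrist camera then showed it inside the blue ring, within about 1–2 mm of the rest's estimated centre. It still looked upright through the window after the hatch was closed.
- **Hatch:** I pushed the handle with closed fingers and eased it home in steps of 0.3–0.6 mm. Seal contact showed as a push rising from about 5 N of drag to about 13.5 N. That puts roughly 8.5 N on the seal, under the 16 N limit. The final picture shows the hatch edge against the seal along its full width, with travel near 0.
- **Arm and other things:** The arm was clear of everything at the end, with a wrist force under 1.5 N. The jar, dish and block look unmoved in the pictures.

**Not measured or in disagreement:**
- The force on the seal after letting go was not measured. I inferred it from the last push.
- The two cameras placed the handle about 11 mm apart across the track, along the handle bar. They agreed to about 1 mm along the track.
- My first fit of the hatch travel was about 4 mm off. This did not matter, because I closed the hatch by feel.

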